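# Change over the vial trays

### The job

Change over the two vial feeders without grasping anything. First push the empty tray fully home with the outside of the fingers; only then hook a fingertip behind the front lip of the tray that holds the vials and draw it out along its rails as far as it goes. Do not pinch the lips, do not touch the vials, leave them standing in their pockets, leave the bottle, beaker and jar where they are, and finish with the robot clear of everything.

Things in the scene. Friction and masses are not known exactly. Their poses are not given: they have to be found in the camera images.
- full_tray (a joint): Travel of the tray that carries the four vials, in m: 0 = fully home against its inner stop, 0.10 = fully drawn out against its outer stop. It slides level along its feeder's own -x (towards the robot), stays where it is left, and takes about 3 N to move.
- full_lip_front (a point): Point on the upright lip across the front end of the tray that carries the four vials. Moves with the tray. Lies at the middle of the lip's outer face (the one towards the robot), 38 mm above the bench; x points into the feeder (the push-home direction), y across the tray, z up. Whole lip: aluminium, 110 mm wide, 12 mm thick, top edge 58 mm above the bench.
- full_lip_back (a point): Point on the same lip of the tray that carries the four vials. Lies at the middle of the lip's inner face (towards the pockets), 38 mm above the bench; same axes. Behind it is an open recess 50 mm long (along x) and 102 mm wide between 32 mm high side walls, floor 20 mm above the bench, and then the pocket block, top 45 mm above the bench.
- full_feeder: Fixed white feeder guiding the tray that carries the four vials: 230 x 130 mm bed, 115 mm tower at the far end (face at x = +62 mm), arm over the pockets (34 mm wide, underside 92 mm up, ends at x = -9 mm). Origin on the bench; x runs along the rails, away from the robot. Tray home: lip outer face at x = -122 mm. Both feeders look alike; either may be on the left.
- empty_tray (a joint): Travel of the tray without vials (starts part-way out), in m: 0 = fully home against its inner stop, 0.10 = fully drawn out against its outer stop. It slides level along its feeder's own -x (towards the robot), stays where it is left, and takes about 3 N to move.
- empty_lip_front (a point): Point on the upright lip across the front end of the tray without vials (starts part-way out). Moves with the tray. Lies at the middle of the lip's outer face (the one towards the robot), 38 mm above the bench; x points into the feeder (the push-home direction), y across the tray, z up. Whole lip: aluminium, 110 mm wide, 12 mm thick, top edge 58 mm above the bench.
- empty_lip_back (a point): Point on the same lip of the tray without vials (starts part-way out). Lies at the middle of the lip's inner face (towards the pockets), 38 mm above the bench; same axes. Behind it is an open recess 50 mm long (along x) and 102 mm wide between 32 mm high side walls, floor 20 mm above the bench, and then the pocket block, top 45 mm above the bench.
- empty_feeder: Fixed white feeder guiding the tray without vials (starts part-way out): 230 x 130 mm bed, 115 mm tower at the far end (face at x = +62 mm), arm over the pockets (34 mm wide, underside 92 mm up, ends at x = -9 mm). Origin on the bench; x runs along the rails, away from the robot. Tray home: lip outer face at x = -122 mm. Both feeders look alike; either may be on the left.
- vial1: Loose capped amber glass vial, 22 mm diameter, 55 mm tall, 15 to 31 g, standing in a corner pocket of the full tray (top 75 mm above the bench). Origin: centre of its underside.
- vial2: Loose capped amber glass vial, 22 mm diameter, 55 mm tall, 15 to 31 g, standing in a corner pocket of the full tray (top 75 mm above the bench). Origin: centre of its underside.
- vial3: Loose capped amber glass vial, 22 mm diameter, 55 mm tall, 15 to 31 g, standing in a corner pocket of the full tray (top 75 mm above the bench). Origin: centre of its underside.
- vial4: Loose capped amber glass vial, 22 mm diameter, 55 mm tall, 15 to 31 g, standing in a corner pocket of the full tray (top 75 mm above the bench). Origin: centre of its underside.
- solvent_bottle: Bystander: loose amber bottle, 64 mm diameter, 150 mm tall, on the bench to the left. Origin: centre of its underside.
- beaker: Bystander: loose glass beaker, 70 mm diameter, 90 mm tall, on the bench to the right. Origin: centre of its underside.
- nut_jar: Bystander: loose small jar, 32 mm diameter, 50 mm tall, on the bench between the two feeders. Origin: centre of its underside.
Not all that is in view belongs to the job. Leave any blue or purple look-alike of the vial2 alone.

How it is judged:
By the outcome, as a careful person would: the job done as asked, in the order asked, and still so for the second after the job is handed in, with the robot touching nothing.
It also fails if it takes over 48 s, if anything falls off the work surface, if the arm or the gripper's body presses on something with over 40 N, if the wrist force passes 120 N, or if a joint passes its speed limit or range.

### The arm

A 7-joint arm with a two-finger parallel gripper is mounted at the origin on the work surface. World frame = base frame: x ahead of the robot, y to its left, z up, the work surface at z = 0. Lengths are in m, angles in degrees, forces in N, time in s.
With the tool pointing down it reaches from about 0.425 to 0.875 m from the base axis. Payload 4.7 kg.
Tool frame: the origin (TCP) lies on the centre line of the jaws, within the pads' length; the fingertips stand ahead of it and the grasp point (between the pads) lies 2 mm behind it (env.tip_reach is the x of the fingertips in the tool frame, in m); x points along the fingers, z is the direction in which the jaws open and shut, and the axes are right-handed (so a half turn about x gives the same grasp; the last joint's range is limited). The gripper opens to 87 mm and grips with 3 to 60 N. Pads are 19 mm wide; open, the fingers measure 117 mm over their backs; the gripper's body (75 mm by 190 mm) begins 51 mm behind the grasp point.
Start: joints at [-73.046, 18.392, -4.016, 83.108, 1.295, 78.541, -3.26], TCP at [0.181, 0.624, 0.24] pointing down, gripper open.
Joint ranges: [-163.93, 163.93], [-17.29, 119.83], [-79.2, 71.16], [3.27, 140.29], [-89.18, 269.18], [5.43, 117.66], [-154.24, 154.24]. Speed limits (degrees/s): [147.25, 147.25, 180, 180, 180, 180, 180].

### API

Orientations are given as [roll, pitch, yaw] about the fixed x, y, z axes, in that order (R = Rz(yaw) Ry(pitch) Rx(roll)).
In Python, from cell import telemetry, optics, env, models gives the robot as it stands.
- The arm moves only by the shell command python3 -m pendant 'ROWS' [FORCE]. ROWS is JSON, a list of rows, each a list of 3 entries, a list of its own where there are three numbers: the finger opening in mm, from 0 to 87, then the shift along the tool's x, y, z in mm, then the turn, a rotation vector about the tool's x, y, z in rad. A call has 1 to 10 rows; each row is the pose to reach, as a shift and turn from the pose commanded when the call began, along the tool's axes at that moment; what a row does not reach only later rows make up. A row lasts 1/12 s, in which the tool goes at most 41.7 mm and 7.16 degrees, less where a joint would pass 70% of its speed; a pose out of reach is approached as far as the arm can. A call with a gripper value outside its range is refused whole. The fingers move at their own pace and stop on an object; FORCE is the grip in N (left out, the last holds). Time passes only in rows, so rows that repeat a pose let the fingers close. It gives the time, the measured TCP pose, the force and the opening at its end, in the units of the state.
- telemetry.get_obs(): the state, without advancing time (a new reading comes with each control period).
- optics.read_camera(name): name is "scene" or "top" or "wrist"; returns a dict with "image" (400x640x3 uint8, blue, green, red), "range_z" (400x640 float32, m along the optical axis (not along the pixel's ray), 0 where there is no reading), "fx", "fy", "cx", "cy" (pixels), "cam_to_world" (4x4, takes a point from camera to world coordinates). Camera axes: x right, y up, looking along -z (the intrinsics and any distortion apply to the point x, -y, -z); pixel columns grow to the right and rows downward; lengths in m; the calibration is good to about 2 mm. The wrist camera is an equidistant fisheye: a pixel r from the principal point sees the ray r / f radians off the axis. A picture is of the moment at which its call begins.
- env.sign_off(): hands the job in, once; it reports no verdict.
Trained networks look in the newest picture that a camera, given by its name, has taken for a name from the list of things; names that differ only in an ending like _2 or _b are one class to them, and where a whole thing is asked for, a point or a joint stands for the part that bears it (a point fixed in the world has none). Each returns a list of dicts, best first, with "confidence" (0 to 1); they miss things now and then, are a little off and sometimes report something else, mostly with a low value. They report only what shows in the picture. A call takes as long as a camera call. They do not tell look-alikes from the thing itself.
- models.masks_of(camera, label): "pixels" (400x640 bool, what is visible of it) and "extent" ([left, top, right, bottom] as shares, 0 to 1, of the picture: columns of its width, rows of its height, round what is visible of it).
- models.landmark_of(camera, label): "centre" ([row, column] as shares, 0 to 1, of the picture: columns of its width, rows of its height: a listed point, or the origin of a listed thing).
The state is a dict: "time_s": time; "qpos": joint angles; "joint_velocities": joint speeds; "effort": joint torques, N m; "tool_pos": TCP position; "tool_rot": TCP orientation; "force": force on the tool from outside, world axes, zero at the start; "wrist_torque": the same for the moment, N m; "grip_width": finger opening in m.
Only numpy, scipy, OpenCV 4.12 (cv2) and the standard library are available. Lean on these libraries where they do the work, as an engineer would, in place of code of your own. Each camera call takes 0.05 s, during which the arm holds its last target.

## Working session

There is one attempt and no reset: what is moved stays moved. The work goes in short steps, Python scripts to look and compute and a shell command to move; the robot and the scene stay as the last step left them, time stands still between calls to the robot, and variables do not carry over. Pictures are saved under pics/ and viewed, and the job is handed in when it is done.

```bash
ls; mkdir -p pics; python3 - <<'E'
from cell import telemetry, optics, env, models
import cv2
print(telemetry.get_obs(), env.tip_reach)
for n in("scene","top"):
    d=optics.read_camera(n); cv2.imwrite(f"pics/{n}0.png",d["image"])
    print(n,d["fx"],d["cx"],d["cy"],d["cam_to_world"].round(3).tolist())
    for l in("full_tray","empty_tray","full_lip_front","empty_lip_front","full_lip_back","empty_lip_back","full_feeder","empty_feeder","vial1","nut_jar","beaker","solvent_bottle"):
        print(l,[( [round(c*s) for c,s in zip(r["centre"],(400,640))],round(r["confidence"],2)) for r in models.landmark_of(n,l)])
E
```

```text
pics
{'time_s': 0.0, 'qpos': array([-73.04558431,  18.43808616,  -4.01472686,  83.17526006,
         1.29452992,  78.53948687,  -3.26158311]), 'joint_velocities': array([-0.01743826, -0.02804357,  0.01147922, -0.13767488,  0.02236364,
        0.04876367,  0.02010219]), 'effort': array([ 5.89185788e-05, -4.91295683e+01, -4.03866330e-01, -3.12540150e+01,
       -6.39580702e-02,  4.33164428e-02,  1.60900249e-04]), 'tool_pos': array([0.18067088, 0.62384816, 0.23846925]), 'tool_rot': array([-177.06407389,   89.89223778, -103.21117258]), 'force': array([-0.16892111,  1.20471689,  0.25304507]), 'wrist_torque': array([-0.01193224, -0.0077068 , -0.03195761]), 'grip_width': 0.08729360641961888} 0.017
scene 511.69363254572414 324.26155934692486 204.22475058388656 [[-0.558, -0.662, 0.5, 1.224], [0.83, -0.446, 0.336, 0.402], [0.001, 0.602, 0.798, 0.99], [0.0, 0.0, 0.0, 1.0]]Traceback (most recent call last):
  File "<stdin>", line 8, in <module>
ValueError: it knows: beaker, empty_feeder, empty_lip_back, empty_lip_front, full_feeder, full_lip_back, full_lip_front, nut_jar, solvent_bottle, vial
```

```bash
cat > h.py <<'E'
from cell import telemetry, optics, env, models
import cv2, numpy as np
def world(d,r,c,z=None):
    dx=np.array([(c-d["cx"])/d["fx"],-(r-d["cy"])/d["fy"],-1.0]); T=d["cam_to_world"]
    if z is None:
        k=d["range_z"][int(round(r)),int(round(c))]
        return (T@np.r_[dx*k,1])[:3]
    w=T[:3,:3]@dx; k=(z-T[2,3])/w[2]
    return T[:3,3]+k*w
E
python3 - <<'E'
from h import *
for n in("scene","top"):
    d=optics.read_camera(n); cv2.imwrite(f"pics/{n}0.png",d["image"])
    print(n,d["fx"],d["cam_to_world"].round(3).tolist())
    for l,z in dict(full_lip_front=.038,empty_lip_front=.038,full_lip_back=.038,empty_lip_back=.038,full_feeder=0,empty_feeder=0,vial=.02,nut_jar=0,beaker=0,solvent_bottle=0).items():
        for r in models.landmark_of(n,l):
            p=np.array(r["centre"])*(400,640)
            print(l,p.round(),round(r["confidence"],2),world(d,*p,z).round(3))
E
```

```text
scene 511.69363254572414 [[-0.558, -0.662, 0.5, 1.224], [0.83, -0.446, 0.336, 0.402], [0.001, 0.602, 0.798, 0.99], [0.0, 0.0, 0.0, 1.0]]
full_lip_front [227. 400.] 0.67 [0.586 0.179 0.038]
empty_lip_front [161. 289.] 0.83 [ 0.567 -0.147  0.038]
full_lip_back [229. 397.] 0.9 [0.593 0.176 0.038]
full_lip_back [277. 490.] 0.25 [0.592 0.397 0.038]
empty_lip_back [164. 290.] 0.62 [ 0.572 -0.139  0.038]
empty_feeder [215. 242.] 0.78 [ 0.739 -0.159  0.   ]
vial [297. 422.] 0.74 [0.705 0.298 0.02 ]
vial [263. 386.] 0.72 [0.673 0.196 0.02 ]
vial [269. 441.] 0.63 [0.621 0.302 0.02 ]
vial [243. 365.] 0.58 [0.657 0.131 0.02 ]
vial [272. 380.] 0.55 [0.7   0.197 0.02 ]
vial [254. 357.] 0.53 [0.691 0.13  0.02 ]
nut_jar [236. 305.] 0.56 [0.706 0.    0.   ]
beaker [118. 244.] 0.85 [ 0.48  -0.368  0.   ]
solvent_bottle [279. 489.] 0.57 [0.572 0.398 0.   ]
top 503.1551311995845 [[0.027, 0.998, -0.051, 0.56], [-0.999, 0.029, 0.03, 0.025], [0.032, 0.05, 0.998, 1.246], [0.0, 0.0, 0.0, 1.0]]
full_lip_front [212. 236.] 0.97 [0.587 0.172 0.038]
empty_lip_front [227. 366.] 0.8 [ 0.56  -0.14   0.038]
full_lip_back [208. 238.] 0.89 [0.596 0.169 0.038]
empty_lip_back [219. 365.] 0.91 [ 0.577 -0.137  0.038]
empty_lip_back [263. 459.] 0.22 [ 0.479 -0.366  0.038]
full_feeder [163. 245.] 0.94 [0.709 0.161 0.   ]
full_feeder [208. 234.] 0.7 [0.598 0.183 0.   ]
empty_feeder [151. 371.] 0.74 [ 0.749 -0.152  0.   ]
vial [168. 257.] 0.65 [0.696 0.127 0.02 ]
vial [166. 186.] 0.61 [0.696 0.3   0.02 ]
vial [182. 257.] 0.59 [0.661 0.127 0.02 ]
vial [180. 223.] 0.56 [0.663 0.209 0.02 ]
vial [196. 184.] 0.53 [0.623 0.302 0.02 ]
vial [164. 229.] 0.46 [0.703 0.198 0.02 ]
nut_jar [168. 311.] 0.46 [ 0.701 -0.005  0.   ]
solvent_bottle [213. 142.] 0.73 [0.577 0.406 0.   ]
```

View pics/scene0.png

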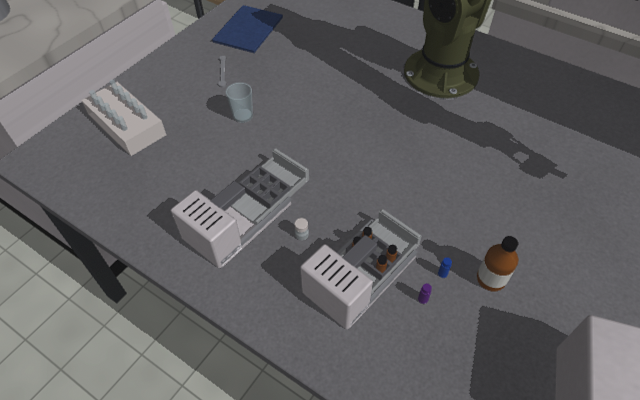

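View pics/top0.png

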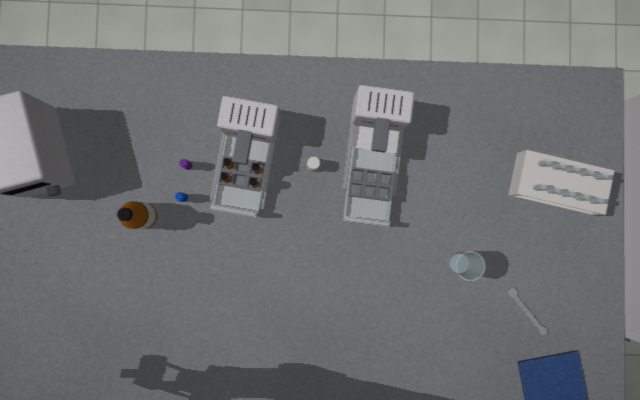

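The left feeder, with its lip at px (212,236) in the top view, holds the four amber vials (rows 163–184, cols 228–257). The right one, lip at (227,366), is empty and part-way out. The blue and purple caps at (196,182) and (164,186) stand outside the feeders, so they are the look-alikes. Next I'll measure the lips with depth.

```bash
python3 - <<'E'
from h import *
d=optics.read_camera("top")
cv2.imwrite("pics/topcrop.png",cv2.resize(d["image"][80:235,200:430],None,fx=3.4,fy=3.4,interpolation=cv2.INTER_CUBIC))
R,C=np.mgrid[0:400,0:640]; k=d["range_z"]
P=np.stack([(C-d["cx"])/d["fx"]*k,-(R-d["cy"])/d["fy"]*k,-k,np.ones_like(k)],-1)@d["cam_to_world"].T
P=P[...,:3]; np.save("P.npy",P)
m0=(k>0)
print("bench z",np.median(P[250:300,250:350,2]))
for n,(r0,r1,c0,c1) in dict(full=(195,222,205,275),empty=(205,235,335,405)).items():
    q=P[r0:r1,c0:c1].reshape(-1,3); q=q[(q[:,2]>.052)&(q[:,2]<.064)]
    print(n,len(q),"z",np.median(q[:,2]).round(4)); b=cv2.minAreaRect((q[:,:2]*1000).astype(np.float32)); print(b,cv2.boxPoints(b).round())
for n,(r0,r1,c0,c1) in dict(full=(90,145,210,285),empty=(80,135,345,420)).items():
    q=P[r0:r1,c0:c1].reshape(-1,3); q=q[(q[:,2]>.108)&(q[:,2]<.122)]
    print(n,len(q),"z",np.median(q[:,2]).round(4)); b=cv2.minAreaRect((q[:,:2]*1000).astype(np.float32)); print(b,cv2.boxPoints(b).round())
E
```

```text
bench z -0.00033819830504999704
full 219 z 0.0562
((590.4544067382812, 177.56277465820312), (108.48535919189453, 11.893377304077148), 81.59564208984375) [[577. 125.]
 [588. 123.]
 [604. 230.]
 [592. 232.]]
empty 209 z 0.0567
((573.7208251953125, -138.14146423339844), (109.44053649902344, 11.967126846313477), 84.2077407836914) [[ 562. -192.]
 [ 574. -193.]
 [ 585.  -84.]
 [ 573.  -83.]]
full 2039 z 0.1144
((788.3946533203125, 149.0660400390625), (129.91839599609375, 106.44280242919922), 81.63997650146484) [[726.  93.]
 [832.  77.]
 [850. 206.]
 [745. 221.]]
empty 2019 z 0.1144
((824.7386474609375, -163.078369140625), (129.94107055664062, 110.6031265258789), 84.74290466308594) [[ 764. -223.]
 [ 874. -233.]
 [ 886. -103.]
 [ 776.  -93.]]
```

View pics/topcrop.png

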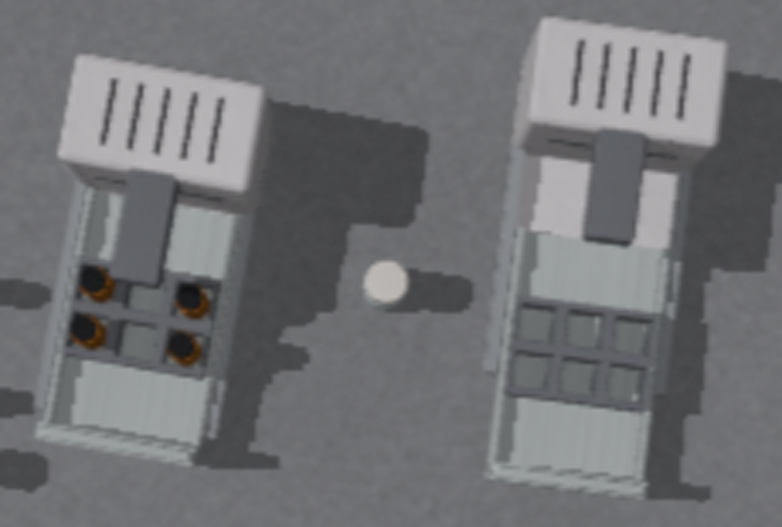

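```bash
python3 - <<'E'
from h import *
P=np.load("P.npy")
for n,(r0,r1,c0,c1),o,yaw in (("full",(85,222,200,285),(.590,.1776),-8.4),("empty",(75,235,335,425),(.5737,-.1381),-5.5)):
    q=P[r0:r1,c0:c1].reshape(-1,3); a=np.radians(yaw)
    e=np.array([np.cos(a),np.sin(a)]); f=np.array([-e[1],e[0]])
    u=(q[:,:2]-o)@e; v=(q[:,:2]-o)@f
    print(n)
    for s in np.arange(-.02,.32,.01):
        m=(abs(u-s)<.005)&(q[:,2]>.005)&(abs(v)<.09)
        if m.sum():
            mid=m&(abs(v)<.012); sd=m&(abs(v)>.03)&(abs(v)<.045)
            t=m&(q[:,2]>.1); w=(np.ptp(v[t]) if t.any() else 0)
            print(round(s,2),m.sum(),"zmid",np.median(q[mid,2]).round(3),"zside",np.median(q[sd,2]).round(3),"v",v[m].min().round(3),v[m].max().round(3),"hi",round(w,3),(v[t].mean().round(3) if t.any() else ''))
E
```

```text
full
-0.02 5 zmid 0.006 zside 0.006 v -0.004 0.044 hi 0 
-0.01 15 zmid 0.055 zside 0.019 v -0.06 0.048 hi 0 
0.0 205 zmid 0.057 zside 0.056 v -0.054 0.086 hi 0 
0.01 186 zmid 0.02 zside 0.02 v -0.063 0.056 hi 0 
0.02 223 zmid 0.019 zside 0.02 v -0.065 0.083 hi 0 
0.03 225 zmid 0.02 zside 0.02 v -0.066 0.066 hi 0 
0.04 224 zmid 0.019 zside 0.02 v -0.064 0.087 hi 0 
0.05 227 zmid 0.019 zside 0.019 v -0.085 0.079 hi 0 
0.06 244 zmid 0.041 zside 0.042 v -0.069 0.089 hi 0 
0.07 250 zmid 0.02 zside 0.072 v -0.079 0.066 hi 0 
0.08 206 zmid 0.02 zside 0.074 v -0.064 0.066 hi 0 
0.09 239 zmid 0.044 zside 0.044 v -0.064 0.083 hi 0 
0.1 237 zmid 0.021 zside 0.059 v -0.081 0.088 hi 0 
0.11 276 zmid 0.107 zside 0.075 v -0.064 0.083 hi 0.032 -0.0
0.12 215 zmid 0.113 zside 0.045 v -0.064 0.066 hi 0.034 -0.001
0.13 199 zmid 0.114 zside 0.021 v -0.064 0.088 hi 0.034 0.0
0.14 228 zmid 0.113 zside 0.019 v -0.08 0.066 hi 0.034 -0.0
0.15 225 zmid 0.113 zside 0.02 v -0.064 0.067 hi 0.034 -0.0
0.16 229 zmid 0.113 zside 0.019 v -0.064 0.078 hi 0.034 0.0
0.17 224 zmid 0.113 zside 0.02 v -0.064 0.089 hi 0.034
[... 1920 characters left out ...]
0.0
0.21 216 zmid 0.113 zside 0.011 v -0.065 0.065 hi 0.034 0.0
0.22 225 zmid 0.113 zside 0.011 v -0.067 0.064 hi 0.035 0.0
0.23 553 zmid 0.113 zside 0.057 v -0.083 0.065 hi 0.123 -0.002
0.24 282 zmid 0.114 zside 0.115 v -0.09 0.086 hi 0.128 0.001
0.25 261 zmid 0.115 zside 0.114 v -0.084 0.067 hi 0.13 0.0
0.26 258 zmid 0.115 zside 0.115 v -0.065 0.073 hi 0.129 0.001
0.27 256 zmid 0.115 zside 0.115 v -0.066 0.087 hi 0.13 0.001
0.28 262 zmid 0.115 zside 0.115 v -0.065 0.064 hi 0.129 0.0
0.29 254 zmid 0.115 zside 0.115 v -0.067 0.064 hi 0.131 -0.001
0.3 245 zmid 0.114 zside 0.115 v -0.064 0.064 hi 0.128 -0.0
0.31 42 zmid 0.111 zside 0.112 v -0.064 0.088 hi 0.125 0.003
  return _methods._mean(a, axis=axis, dtype=dtype,
  ret = ret.dtype.type(ret / rcount)
```

```bash
cat >> h.py <<'E'
from scipy.spatial.transform import Rotation as Ro
def go(target=None,yaw=None,sgn=1):
    "print tool-frame shift mm + rotvec to reach world target with jaws opening across a feeder of given yaw"
    o=telemetry.get_obs(); R=Ro.from_euler("xyz",o["tool_rot"],degrees=True)
    t=np.array(o["tool_pos"] if target is None else target)
    s=R.inv().apply(t-o["tool_pos"])*1000
    rv=np.zeros(3)
    if yaw is not None:
        a=np.radians(yaw); z=sgn*np.array([-np.sin(a),np.cos(a),0]); x=np.array([0,0,-1.]); y=np.cross(z,x)
        rv=(R.inv()*Ro.from_matrix(np.c_[x,y,z])).as_rotvec()
    print("t",round(o["time_s"],2),"pos",o["tool_pos"].round(4),"F",o["force"].round(1),"grip",round(o["grip_width"],3),"| shift",s.round(1),"rot",rv.round(3))
def fpt(n,u,v=0,z=0.0):
    o,yaw={"full":((.590,.1776),-8.4),"empty":((.5737,-.1381),-5.5)}[n]
    a=np.radians(yaw); return np.array([o[0]+u*np.cos(a)-v*np.sin(a),o[1]+u*np.sin(a)+v*np.cos(a),z])
E
python3 - <<'E'
from h import *
o=telemetry.get_obs(); print(Ro.from_euler("xyz",o["tool_rot"],degrees=True).as_matrix().round(3))
for s in(1,-1): go([.5,.2,.24],-5.5,s)
print(fpt("empty",-.05,0,.047))
go(fpt("empty",-.05,0,.2),-5.5,1)
E
```

```text
[[ 0.    -0.961  0.278]
 [ 0.     0.278  0.961]
 [-1.    -0.     0.   ]]
t 1.2 pos [0.1808 0.6244 0.2396] F [ 0.3 -0.1  0.1] grip 0.087 | shift [-4.000e-01 -4.246e+02 -3.189e+02] rot [-0.186  0.     0.   ]
t 1.2 pos [0.1808 0.6244 0.2396] F [ 0.3 -0.1  0.1] grip 0.087 | shift [-4.000e-01 -4.246e+02 -3.189e+02] rot [ 2.956  0.    -0.   ]
[ 0.52393019 -0.13330771  0.047     ]
t 1.2 pos [0.1808 0.6244 0.2396] F [ 0.3 -0.1  0.1] grip 0.087 | shift [  39.6 -540.3 -632.4] rot [-0.186  0.     0.   ]
```

```bash
python3 -m pendant '[[0,[0,-42,-32],[-0.02,0,0]],[0,[0,-85,-64],[-0.06,0,0]],[0,[0,-127,-96],[-0.1,0,0]],[0,[0,-170,-128],[-0.14,0,0]],[0,[0,-212,-160],[-0.18,0,0]],[0,[0,-255,-191],[-0.186,0,0]],[0,[0,-297,-223],[-0.186,0,0]],[0,[0,-340,-255],[-0.186,0,0]],[0,[0,-382,-287],[-0.186,0,0]],[0,[0,-425,-319],[-0.186,0,0]]]' 20
python3 - <<'E'
from h import *
go(fpt("empty",-.05,0,.2),-5.5,1)
E
```

```text
time_s: 2.03
tool_pos: [0.4322, 0.2896, 0.24]
tool_rot: [-33.6, 89.9, 50.9]
force: [0.7, 0.2, 0.1]
grip_width: 0.0281
t 2.03 pos [0.4322 0.2896 0.24  ] F [0.7 0.2 0.1] grip 0.028 | shift [  39.7 -131.7 -412.2] rot [0.    0.001 0.001]
```

```bash
python3 -m pendant '[[0,[0,-34,-25],[0,0,0]],[0,[0,-60,-55],[0,0,0]],[0,[0,-80,-90],[0,0,0]],[0,[0,-95,-128],[0,0,0]],[0,[0,-110,-166],[0,0,0]],[0,[0,-120,-206],[0,0,0]],[0,[0,-126,-246],[0,0,0]],[0,[0,-132,-287],[0,0,0]],[0,[0,-132,-328],[0,0,0]],[0,[0,-132,-368],[0,0,0]]]'
python3 - <<'E'
from h import *
go(fpt("empty",-.05,0,.2),-5.5,1)
E
```

```text
time_s: 2.87
tool_pos: [0.5272, -0.0898, 0.2398]
tool_rot: [-78.9, 90.0, 5.6]
force: [0.7, -0.3, 0.4]
grip_width: 0.0002
t 2.87 pos [ 0.5272 -0.0898  0.2398] F [ 0.7 -0.3  0.4] grip 0.0 | shift [ 39.8  -0.9 -43.7] rot [-0.     0.     0.001]
```

```bash
python3 -m pendant '[[0,[0,-1,-40],[0,0,0]],[0,[40,-1,-44],[0,0,0]],[0,[80,-1,-44],[0,0,0]],[0,[120,-1,-44],[0,0,0]],[0,[160,-1,-44],[0,0,0]],[0,[193,-1,-44],[0,0,0]],[0,[193,-1,-44],[0,0,0]]]'
python3 - <<'E'
from h import *
go(fpt("empty",-.02,0,.047),-5.5,1)
d=optics.read_camera("scene"); cv2.imwrite("pics/s1.png",cv2.resize(d["image"][60:300,140:460],None,fx=2.4,fy=2.4))
E
```

```text
time_s: 3.45
tool_pos: [0.5189, -0.1302, 0.0403]
tool_rot: [91.6, 89.3, 176.2]
force: [-1.9, 0.3, 0.2]
grip_width: 0.0006
t 3.45 pos [ 0.5189 -0.1302  0.0403] F [-1.9  0.3  0.2] grip 0.001 | shift [ -7.1 -35.2  -2.6] rot [ 0.    -0.    -0.012]
```

View pics/s1.png

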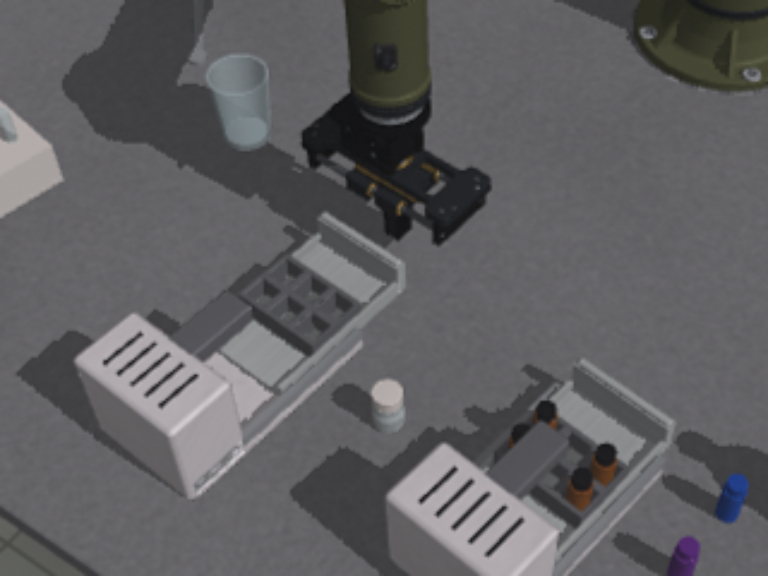

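```bash
python3 -m pendant '[[0,[-7,0,-3],[0,0,0]],[0,[-7,-20,-3],[0,0,0]],[0,[-7,-30,-3],[0,0,0]],[0,[-7,-38,-3],[0,0,0]],[0,[-7,-46,-3],[0,0,0]],[0,[-7,-54,-3],[0,0,0]],[0,[-7,-62,-3],[0,0,0]],[0,[-7,-70,-3],[0,0,0]],[0,[-7,-75,-3],[0,0,0]],[0,[-7,-75,-3],[0,0,0]]]'
python3 - <<'E'
from h import *
go(fpt("empty",.034,0,.047),-5.5,1)
E
```

```text
time_s: 4.33
tool_pos: [0.6002, -0.1416, 0.0534]
tool_rot: [-105.7, 89.9, -21.2]
force: [0.2, -0.2, -0.5]
grip_width: 0.0005
t 4.33 pos [ 0.6002 -0.1416  0.0534] F [ 0.2 -0.2 -0.5] grip 0.0 | shift [ 6.5 -7.3  1. ] rot [ 0.001 -0.     0.002]
```

```bash
python3 -m pendant '[[0,[0,-3,0],[0,0,0]],[0,[0,-6,0],[0,0,0]],[0,[0,-6,0],[0,0,0]]]'
python3 - <<'E'
from h import *
go(fpt("empty",.034,0,.047),-5.5,1)
d=optics.read_camera("scene"); cv2.imwrite("pics/s2.png",cv2.resize(d["image"][60:300,140:460],None,fx=2.4,fy=2.4))
E
```

```text
time_s: 4.58
tool_pos: [0.6048, -0.1421, 0.0533]
tool_rot: [-122.5, 90.0, -37.9]
force: [-1.0, -0.3, -0.2]
grip_width: 0.0002
t 4.58 pos [ 0.6048 -0.1421  0.0533] F [-1.  -0.3 -0.2] grip 0.0 | shift [ 6.3 -2.6  1. ] rot [ 0. -0.  0.]
```

View pics/s2.png

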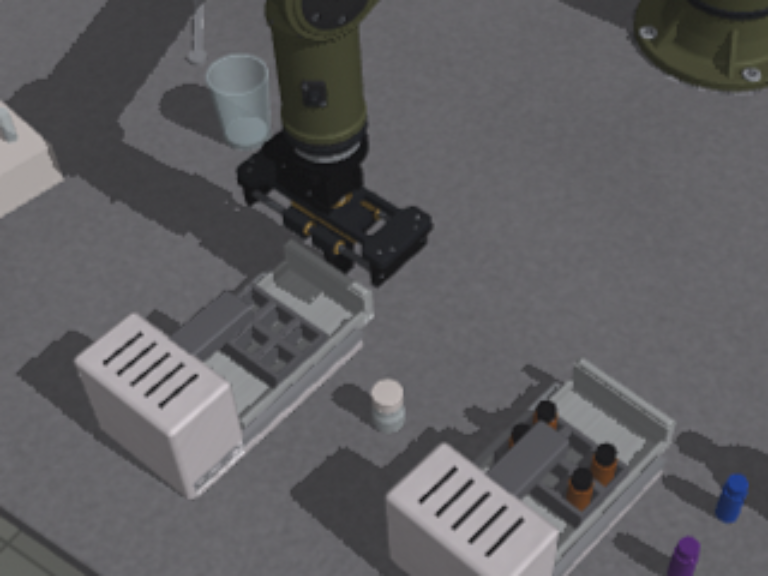

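The tray is moving in, with its lip now at about (235,330) in the crop. I'll keep pushing slowly until the stop shows up in the force.

```bash
python3 -m pendant '[[0,[0,-2,0],[0,0,0]],[0,[0,-4,0],[0,0,0]],[0,[0,-6,0],[0,0,0]],[0,[0,-6,0],[0,0,0]]]'
python3 - <<'E'
from h import *
go(fpt("empty",.034,0,.047),-5.5,1)
E
```

```text
time_s: 4.97
tool_pos: [0.6097, -0.1426, 0.0533]
tool_rot: [80.7, 89.9, 165.2]
force: [-5.4, 1.4, 2.1]
grip_width: 0.0006
t 4.97 pos [ 0.6097 -0.1426  0.0533] F [-5.4  1.4  2.1] grip 0.001 | shift [6.3 2.3 1. ] rot [ 0.     0.    -0.002]
```

```bash
python3 -m pendant '[[0,[0,-2,0],[0,0,0]],[0,[0,-3,0],[0,0,0]],[0,[0,-3,0],[0,0,0]]]'
python3 - <<'E'
from h import *
go(fpt("empty",.034,0,.047),-5.5,1)
E
```

```text
time_s: 5.22
tool_pos: [0.6099, -0.1426, 0.0533]
tool_rot: [79.0, 89.5, 163.5]
force: [-13.1, 2.9, 9.4]
grip_width: 0.0008
t 5.22 pos [ 0.6099 -0.1426  0.0533] F [-13.1   2.9   9.4] grip 0.001 | shift [6.3 2.4 1. ] rot [-0.     0.002 -0.009]
```

```bash
python3 -m pendant '[[0,[0,-3,0],[0,0,0]],[0,[0,-3,0],[0,0,0]],[0,[0,-3,0],[0,0,0]]]'
python3 -m pendant '[[0,[0,5,0],[0,0,0]],[0,[0,30,0],[0,0,0]],[0,[0,60,0],[0,0,0]],[0,[-40,65,0],[0,0,0]],[0,[-80,65,0],[0,0,0]],[0,[-110,65,0],[0,0,0]],[0,[-110,65,0],[0,0,0]]]'
python3 - <<'E'
from h import *
go(fpt("full",.026,0,.16),-8.4,1)
d=optics.read_camera("top"); cv2.imwrite("pics/t2.png",cv2.resize(d["image"][80:235,200:430],None,fx=3.4,fy=3.4,interpolation=cv2.INTER_CUBIC))
R,C=np.mgrid[0:400,0:640]; k=d["range_z"]
P=(np.stack([(C-d["cx"])/d["fx"]*k,-(R-d["cy"])/d["fy"]*k,-k,np.ones_like(k)],-1)@d["cam_to_world"].T)[...,:3]
for n in("full","empty"):
    o=fpt(n,0)[:2]; e=fpt(n,1)[:2]-o; f=fpt(n,0,1)[:2]-o
    q=P.reshape(-1,3); u=(q[:,:2]-o)@e; v=(q[:,:2]-o)@f
    m=(q[:,2]>.052)&(q[:,2]<.062)&(abs(v)<.055)&(abs(u)<.057); print(n,m.sum(),np.percentile(u[m],[5,50,95]).round(4))
    m=(q[:,2]>.105)&(q[:,2]<.122)&(abs(v)>.025)&(abs(v)<.06)&(u>.1);print("tower face u",np.percentile(u[m],1).round(4))
E
```

```text
time_s: 5.47
tool_pos: [0.61, -0.1426, 0.0532]
tool_rot: [79.2, 89.1, 163.7]
force: [-20.1, 3.0, 15.2]
grip_width: 0.0005
time_s: 6.05
tool_pos: [0.5569, -0.1382, 0.1712]
tool_rot: [-87.3, 89.1, -2.8]
force: [1.3, -1.3, 1.1]
grip_width: 0.0004
t 6.05 pos [ 0.5569 -0.1382  0.1712] F [ 1.3 -1.3  1.1] grip 0.0 | shift [ 11.8 -28.5 316.2] rot [0.051 0.001 0.015]
full 219 [-0.0049  0.0005  0.0057]
tower face u 0.1792
empty 138 [0.049  0.0529 0.0566]
tower face u 0.2331
```

View pics/t2.png

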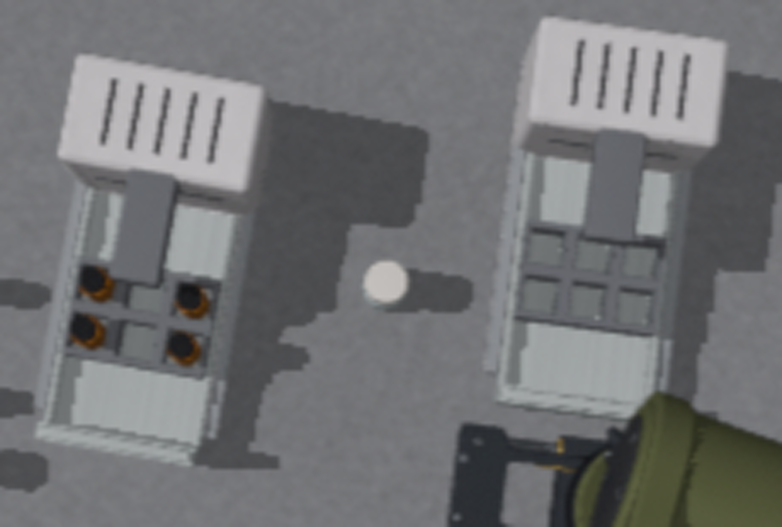

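```bash
python3 -m pendant '[[0,[0,-3,36],[0.0,0,0.01]],[0,[0,-6,72],[0.01,0,0.015]],[0,[0,-9,108],[0.02,0,0.015]],[0,[0,-12,144],[0.03,0,0.015]],[0,[0,-15,180],[0.04,0,0.015]],[0,[0,-18,216],[0.051,0,0.015]],[0,[0,-21,252],[0.051,0,0.015]],[0,[0,-26,288],[0.051,0,0.015]],[0,[0,-30,316],[0.051,0,0.015]],[0,[0,-30,316],[0.051,0,0.015]]]'
python3 - <<'E'
from h import *
go(fpt("full",.028,0,.05),-8.4,1)
E
```

```text
time_s: 6.93
tool_pos: [0.6117, 0.1844, 0.1618]
tool_rot: [75.6, 89.1, 157.8]
force: [0.1, 1.3, 0.4]
grip_width: 0.0004
t 6.93 pos [0.6117 0.1844 0.1618] F [0.1 1.3 0.4] grip 0.0 | shift [111.6  -9.2 -10.4] rot [ 0.01   0.004 -0.016]
```

```bash
python3 -m pendant '[[0,[0,0,0],[0,0,0]],[0,[0,0,0],[0,0,0]],[0,[0,0,0],[0,0,0]]]'
python3 - <<'E'
from h import *
go(fpt("full",.028,0,.05),-8.4,1)
E
```

```text
time_s: 7.18
tool_pos: [0.6121, 0.1726, 0.1631]
tool_rot: [95.2, 89.1, 176.6]
force: [-0.3, 0.5, 0.5]
grip_width: 0.0001
t 7.18 pos [0.6121 0.1726 0.1631] F [-0.3  0.5  0.5] grip 0.0 | shift [113.   -7.1   1.9] rot [-0.003 -0.001 -0.015]
```

```bash
python3 -m pendant '[[0,[0,-7,2],[0,0,-0.015]],[0,[30,-7,2],[0,0,-0.015]],[0,[55,-7,2],[0,0,-0.015]],[0,[80,-7,2],[0,0,-0.015]],[0,[80,-7,2],[0,0,-0.015]],[0,[80,-7,2],[0,0,-0.015]]]'
python3 - <<'E'
from h import *
go(fpt("full",.028,0,.05),-8.4,1)
d=optics.read_camera("scene"); cv2.imwrite("pics/s3.png",cv2.resize(d["image"][130:330,270:520],None,fx=3,fy=3))
E
```

```text
time_s: 7.68
tool_pos: [0.6174, 0.1745, 0.0826]
tool_rot: [136.6, 89.9, -141.9]
force: [1.1, 0.2, 1.7]
grip_width: 0.0005
t 7.68 pos [0.6174 0.1745 0.0826] F [1.1 0.2 1.7] grip 0.0 | shift [32.6 -0.5 -0.8] rot [-0.002 -0.002 -0.002]
```

View pics/s3.png

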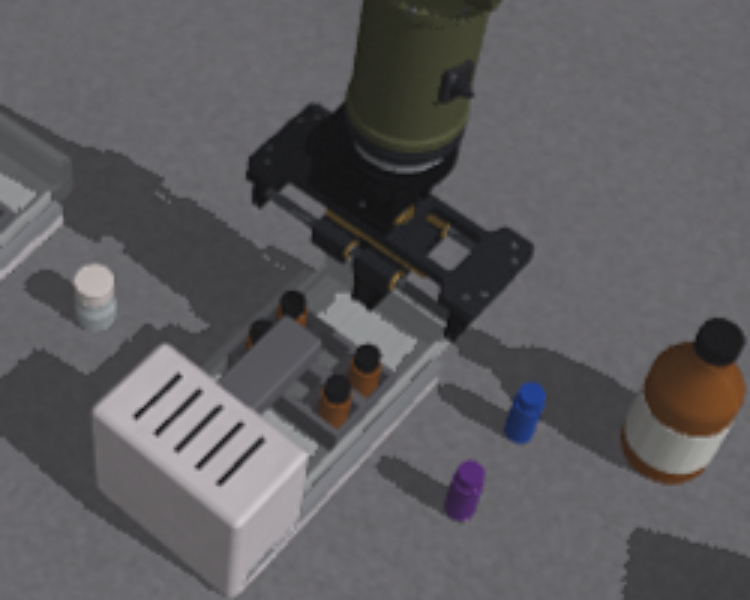

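The closed fingers hang over the recess at about (370,290) in the crop, clear of the vials at (292,310) and (365,370). Next: descend and draw.

```bash
python3 -m pendant '[[0,[12,0,-1],[0,0,0]],[0,[24,0,-1],[0,0,0]],[0,[31,0,-1],[0,0,0]],[0,[31,0,-1],[0,0,0]],[0,[31,4,-1],[0,0,0]],[0,[31,8,-1],[0,0,0]],[0,[31,12,-1],[0,0,0]],[0,[31,15,-1],[0,0,0]],[0,[31,20,-1],[0,0,0]],[0,[31,20,-1],[0,0,0]]]'
python3 - <<'E'
from h import *
go(fpt("full",-.08,0,.05),-8.4,1)
E
```

```text
time_s: 8.57
tool_pos: [0.5976, 0.1779, 0.053]
tool_rot: [-64.8, 90.0, 16.8]
force: [0.2, -0.2, 0.4]
grip_width: 0.0004
t 8.57 pos [0.5976 0.1779 0.053 ] F [ 0.2 -0.2  0.4] grip 0.0 | shift [ 3.  87.4 -1.4] rot [0. 0. 0.]
```

```bash
python3 -m pendant '[[0,[0,3,0],[0,0,0]],[0,[0,7,0],[0,0,0]],[0,[0,12,0],[0,0,0]],[0,[0,17,0],[0,0,0]],[0,[0,22,0],[0,0,0]],[0,[0,27,0],[0,0,0]],[0,[0,32,0],[0,0,0]],[0,[0,36,0],[0,0,0]],[0,[0,39,0],[0,0,0]],[0,[0,40,0],[0,0,0]]]'
python3 - <<'E'
from h import *
go(fpt("full",-.08,0,.05),-8.4,1)
d=optics.read_camera("scene"); cv2.imwrite("pics/s4.png",cv2.resize(d["image"][130:330,270:520],None,fx=3,fy=3))
E
```

```text
time_s: 9.4
tool_pos: [0.5576, 0.1837, 0.0525]
tool_rot: [108.5, 90.0, -169.8]
force: [2.7, 0.6, 1.9]
grip_width: 0.0007
t 9.4 pos [0.5576 0.1837 0.0525] F [2.7 0.6 1.9] grip 0.001 | shift [ 2.5 47.1 -1.3] rot [ 0.    -0.    -0.001]
```

View pics/s4.png

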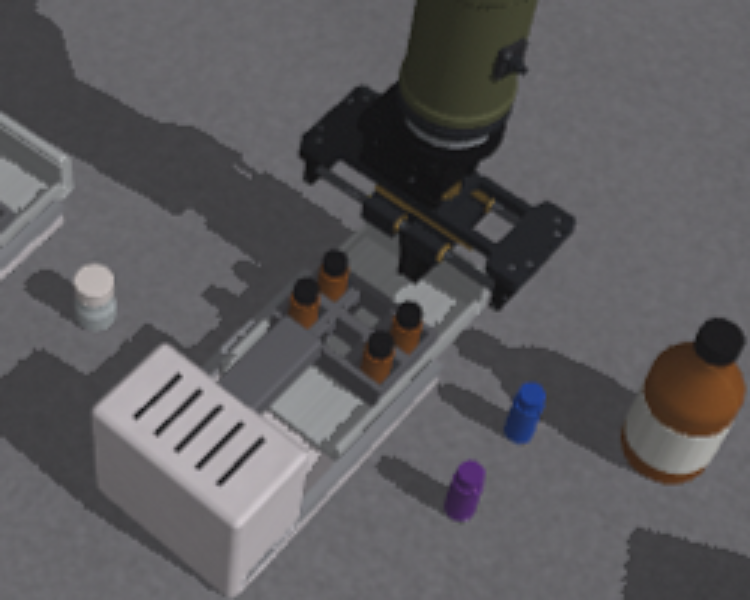

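The tray follows the fingertip and all four vials are still standing in their pockets. I'll carry on drawing.

```bash
python3 -m pendant '[[0,[0,3,0],[0,0,0]],[0,[0,7,0],[0,0,0]],[0,[0,12,0],[0,0,0]],[0,[0,17,0],[0,0,0]],[0,[0,22,0],[0,0,0]],[0,[0,27,0],[0,0,0]],[0,[0,32,0],[0,0,0]],[0,[0,36,0],[0,0,0]],[0,[0,39,0],[0,0,0]],[0,[0,40,0],[0,0,0]]]'
python3 -m pendant '[[0,[0,2,0],[0,0,0]],[0,[0,4,0],[0,0,0]],[0,[0,6,0],[0,0,0]],[0,[0,8,0],[0,0,0]],[0,[0,8,0],[0,0,0]]]'
python3 - <<'E'
from h import *
go(fpt("full",-.086,0,.05),-8.4,1)
E
```

```text
time_s: 10.28
tool_pos: [0.518, 0.1895, 0.0523]
tool_rot: [120.6, 89.9, -157.8]
force: [2.4, 0.7, -1.6]
grip_width: 0.0004
time_s: 10.7
tool_pos: [0.5103, 0.1905, 0.0524]
tool_rot: [123.8, 89.9, -154.6]
force: [2.0, 0.4, -0.3]
grip_width: 0.0005
t 10.7 pos [0.5103 0.1905 0.0524] F [ 2.   0.4 -0.3] grip 0.0 | shift [ 2.4  5.3 -1.2] rot [ 0.    -0.001 -0.001]
```

```bash
python3 -m pendant '[[0,[0,2,0],[0,0,0]],[0,[0,4,0],[0,0,0]],[0,[0,6,0],[0,0,0]],[0,[0,6,0],[0,0,0]]]'
python3 -m pendant '[[0,[0,2,0],[0,0,0]],[0,[0,4,0],[0,0,0]],[0,[0,4,0],[0,0,0]]]'
python3 - <<'E'
from h import *
go(fpt("full",-.086,0,.05),-8.4,1)
E
```

```text
time_s: 11.03
tool_pos: [0.5073, 0.1909, 0.0526]
tool_rot: [-85.1, 89.7, -3.5]
force: [9.0, 0.6, -7.2]
grip_width: 0.0005
time_s: 11.28
tool_pos: [0.5071, 0.1908, 0.0529]
tool_rot: [-82.1, 89.2, -0.6]
force: [17.3, 0.6, -14.8]
grip_width: 0.0003
t 11.28 pos [0.5071 0.1908 0.0529] F [ 17.3   0.6 -14.8] grip 0.0 | shift [ 2.9  2.1 -1. ] rot [-0.002  0.002  0.013]
```

```bash
python3 -m pendant '[[0,[0,-8,0],[0,0,0]],[0,[0,-16,0],[0,0,0]],[0,[0,-18,0],[0,0,0]],[0,[0,-18,0],[0,0,0]]]'
python3 - <<'E'
from h import *
go(fpt("full",-.072,0,.05),-8.4,1)
E
python3 -m pendant '[[0,[-10,-18,0],[0,0,0]],[0,[-30,-18,0],[0,0,0]],[0,[-60,-18,0],[0,0,0]],[0,[-100,-18,0],[0,0,0]],[0,[-140,-18,0],[0,0,0]],[0,[-150,-18,0],[0,0,0]],[0,[-150,-18,0],[0,0,0]]]'
```

```text
time_s: 11.62
tool_pos: [0.5187, 0.189, 0.0522]
tool_rot: [131.6, 89.9, -146.8]
force: [0.1, 0.1, -0.4]
grip_width: 0.0004
t 11.62 pos [0.5187 0.189  0.0522] F [ 0.1  0.1 -0.4] grip 0.0 | shift [ 2.2 -0.2 -0.8] rot [-0.001 -0.001 -0.001]
time_s: 12.2
tool_pos: [0.5383, 0.1877, 0.2067]
tool_rot: [-50.2, 89.6, 31.4]
force: [0.1, 0.2, 0.1]
grip_width: 0.0006
```

That lift included a second 18 mm forward shift I hadn't intended, because rows are relative to the start of each call. I'll check whether the fingers disturbed the tray.

```bash
python3 -m pendant '[[0,[0,0,-40],[0,0,0]],[0,[0,0,-80],[0,0,0]],[0,[0,0,-120],[0,0,0]],[0,[0,0,-160],[0,0,0]],[0,[0,0,-190],[0,0,0]],[0,[0,0,-190],[0,0,0]]]'
python3 - <<'E'
from h import *
d=optics.read_camera("top"); cv2.imwrite("pics/t5.png",cv2.resize(d["image"][80:280,120:430],None,fx=2.5,fy=2.5,interpolation=cv2.INTER_CUBIC))
R,C=np.mgrid[0:400,0:640]; k=d["range_z"]
P=(np.stack([(C-d["cx"])/d["fx"]*k,-(R-d["cy"])/d["fy"]*k,-k,np.ones_like(k)],-1)@d["cam_to_world"].T)[...,:3]
P0=np.load("P.npy")
for Q,s in((P0,"before"),(P,"now")):
  for n,a,b in(("full",-.13,.03),("empty",-.03,.08)):
    o=fpt(n,0)[:2]; e=fpt(n,1)[:2]-o; f=fpt(n,0,1)[:2]-o
    q=Q.reshape(-1,3); u=(q[:,:2]-o)@e; v=(q[:,:2]-o)@f
    m=(q[:,2]>.052)&(q[:,2]<.062)&(abs(v)<.055)&(u>a)&(u<b); print(s,n,m.sum(),np.percentile(u[m],[5,50,95]).round(4))
go()
for l in("vial","nut_jar","beaker","solvent_bottle"):
    for r in models.landmark_of("top",l):
        p=np.array(r["centre"])*(400,640); print(l,p.round(),round(r["confidence"],2),world(d,*p,.02 if l=="vial" else 0).round(3))
d=optics.read_camera("scene"); cv2.imwrite("pics/s5.png",cv2.resize(d["image"][80:330,220:520],None,fx=2.4,fy=2.4))
E
```

```text
time_s: 12.7
tool_pos: [0.5065, -0.009, 0.2012]
tool_rot: [139.5, 89.8, -139.4]
force: [-0.3, -0.3, 0.4]
grip_width: 0.0003
before full 215 [-0.0049  0.0003  0.0058]
before empty 207 [-0.0054 -0.0002  0.0052]
now full 248 [-0.1047 -0.0984  0.0005]
now empty 209 [0.049  0.0544 0.0596]
t 12.75 pos [ 0.5071 -0.005   0.2012] F [-0.2  1.4  0.6] grip 0.0 | shift [0. 0. 0.] rot [0. 0. 0.]
vial [194. 184.] 0.67 [0.628 0.303 0.02 ]
vial [220. 218.] 0.6 [0.567 0.218 0.02 ]
vial [204. 220.] 0.59 [0.605 0.216 0.02 ]
vial [165. 187.] 0.52 [0.699 0.298 0.02 ]
vial [226. 247.] 0.51 [0.555 0.147 0.02 ]
vial [207. 249.] 0.44 [0.599 0.145 0.02 ]
vial [205. 364.] 0.43 [ 0.613 -0.137  0.02 ]
nut_jar [169. 309.] 0.46 [0.7   0.002 0.   ]
beaker [262. 458.] 0.79 [ 0.48  -0.377  0.   ]
solvent_bottle [217. 146.] 0.61 [0.57  0.398 0.   ]
```

View pics/t5.png

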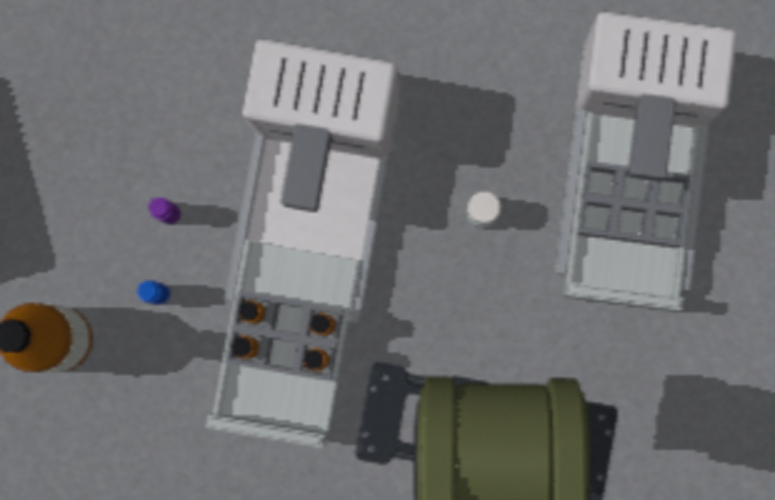

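View pics/s5.png

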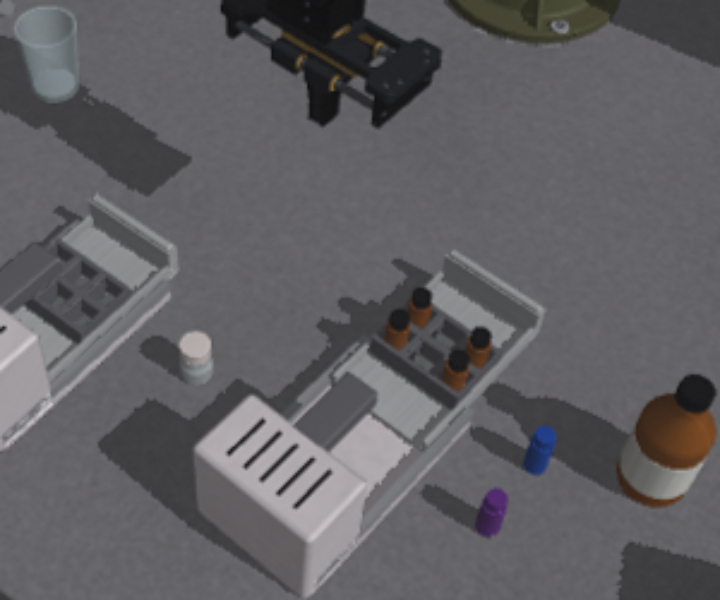

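```bash
python3 -m pendant '[[0,[0,0,0],[0,0,0]],[0,[0,0,0],[0,0,0]],[0,[0,0,0],[0,0,0]]]'; python3 - <<'E'
from h import *
d=optics.read_camera("top")
R,C=np.mgrid[0:400,0:640]; k=d["range_z"]
P=(np.stack([(C-d["cx"])/d["fx"]*k,-(R-d["cy"])/d["fy"]*k,-k,np.ones_like(k)],-1)@d["cam_to_world"].T)[...,:3]
o=fpt("full",0)[:2]; e=fpt("full",1)[:2]-o; f=fpt("full",0,1)[:2]-o
q=P.reshape(-1,3); u=(q[:,:2]-o)@e; v=(q[:,:2]-o)@f
m=(q[:,2]>.052)&(q[:,2]<.062)&(abs(v)<.055)&(u>-.13)&(u<-.075); print(m.sum(),np.percentile(u[m],[5,50,95]).round(4))
E
```

```text
time_s: 13.25
tool_pos: [0.509, -0.0006, 0.2024]
tool_rot: [170.3, 90.0, -108.1]
force: [0.0, -1.4, -1.1]
grip_width: 0.0003
214 [-0.1047 -0.099  -0.0939]
```

```bash
python3 -c "
from cell import env; print(env.sign_off())"
```

```text
the job is handed in; nothing more can be done
None
```

The changeover is done and handed in at about 13.3 s. I pushed the empty tray (right feeder) home first, with the outside of the closed fingers. Then I hooked the closed fingertips behind the lip of the tray with the vials (left feeder) and drew it out to its stop.

**What the last checks showed:**
- **Empty tray:** it stopped dead under about 20 N of forward push. Its lip moved in about 54 mm and now sits where a home tray's lip should be, relative to the tower.
- **Full tray:** it stopped under about 17 N of pull. Its lip moved about 99.5 mm out of 100 mm.
- **Vials and bystanders:** all four vials are standing in their pockets. The bottle, jar and beaker are within a few millimetres to about 1 cm of where they were first detected, which is within the detector's error. The blue and purple look-alikes were left alone.
- **Robot:** the fingers are about 0.18 m above the bench in the open space between the feeders, with no contact force.

**One slip:** when lifting out of the recess, I repeated an 18 mm forward shift I hadn't intended. This brought the fingertips close to the pocket block. The final depth check shows the tray still at its outer stop and the vials standing.

The vial detector also gave one low-confidence false hit at the empty tray. The picture shows no vial there.

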